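Clear, load and lap a slab on the sprung lapping bed

ROBOT

A 7-joint arm with a two-finger parallel gripper is mounted at the origin on the work surface. World frame = base frame: x ahead of the robot, y to its left, z up, the work surface at z = 0. Lengths are in m, angles in degrees, forces in N, time in s.
With the tool pointing down it reaches from about 0.425 to 0.875 m from the base axis. Payload 4.7 kg.
Tool frame: the origin (TCP) lies at the very end of the fingers, on their centre line; the grasp point (between the pads) lies 19 mm behind it; z points along the fingers, y is the line along which they close (so a half turn about z gives the same grasp; the last joint's range is limited). The gripper opens to 87 mm and grips with 3 to 60 N. Pads are 19 mm wide; open, the fingers measure 117 mm over their backs; the gripper's body (75 mm by 190 mm) begins 51 mm behind the grasp point.
Start: joints at [75.178, 18.392, -4.016, 83.108, 1.295, 78.541, -3.26], TCP at [0.175, -0.626, 0.223] pointing down, gripper open.
Joint ranges: [-163.93, 163.93], [-17.29, 119.83], [-79.2, 71.16], [3.27, 140.29], [-89.18, 269.18], [5.43, 117.66], [-154.24, 154.24]. Speed limits (degrees/s): [147.25, 147.25, 180, 180, 180, 180, 180].

INTERFACE

Orientations are given as [roll, pitch, yaw] about the fixed x, y, z axes, in that order (R = Rz(yaw) Ry(pitch) Rx(roll)).
In Python, from cell import telemetry, cams, env gives the robot as it stands.
- The arm moves only by the tool arm_command, never from a script. Its argument "series" is text: rows parted by semicolons, each of 5 numbers parted by spaces: the shift along the tool's x, y, z in mm, then the turn about the tool's z in rad, then the closure in counts, from 0 (fully open) to 255 (shut). A call has 1 to 20 rows; each row shifts and turns the commanded pose from where the row before left it, along the tool's axes as they then stand; what a row does not reach is not made up. A row lasts 1/12 s, in which the tool goes at most 41.7 mm and 7.16 degrees, less where a joint would pass 70% of its speed; a pose out of reach is approached as far as the arm can. A call is refused whole if a number of a shift passes 41.7 or a number of a turn 0.125, either way. A call with a gripper value outside its range is refused whole. The fingers move at their own pace and stop on an object; "squeeze" is the grip in N (left out, the last holds). Time passes only in rows, so rows that do not move let the fingers close. It gives the time, the measured TCP pose, the force, the opening and the grip force at its end, in the units of the state.
- telemetry.get_obs(): the state, without advancing time (a new reading comes with each control period).
- cams.read_camera(name): name is "scene" or "side" or "wrist"; returns the picture (384x512x3 uint8, blue, green, red); there is no depth.
- cams.calibration(name): a dict with "K" (3x3 intrinsics, pixels), "dist" ([k1, k2, p1, p2, k3] as OpenCV has them; the pictures are not rectified), "origin" and "rotation" of the camera in the world; the wrist camera has in their place "hand_eye" (4x4, takes a point from camera to tool coordinates, whose origin is the TCP and whose axes are the flange's). Camera axes: x right, y down, z forward; pixel columns grow to the right and rows downward; lengths in m; the calibration is good to about 2 mm. A picture is of the moment at which its call begins: read the wrist's pose just before it. calibration takes no time and is no camera call.
- env.sign_off(): hands the job in; it is judged then, once.
The state is a dict: "time_s": time; "qpos": joint angles; "joint_velocities": joint speeds; "effort": joint torques, N m; "tool_pos": TCP position; "tool_rot": TCP orientation; "force": force on the tool from outside, world axes, zero at the start; "wrist_torque": the same for the moment, N m; "grip_width": finger opening in m; "grasp_force": force on a finger pad.
Only numpy, scipy, OpenCV 4.12 (cv2) and the standard library are available. Lean on these libraries where they do the work, as an engineer would, in place of code of your own. Each camera call takes 0.05 s, during which the arm holds its last target. There are 200 camera calls.

TASK

First clear the loose gem stones off the lapping bed: the round ones into the round dish, the square ones into the square tray. Then set the stone slab lengthwise along the bed's long fence, square and flush against both fences, pick up the lapping block and stroke the slab's whole top from its free end to the end stop, with the block square across the slab and an even pressure that keeps the sprung bed about half way down all along the stroke. Finally put the block back upright in the middle of its wooden rest, with the slab still home in the corner and the jar, loupe and brass weight left alone.

Things in the scene. Friction and masses are not known exactly. Their poses are not given: they have to be found in the camera images.
- fixture: fixed grey housing of the lapping bed; place and yaw vary. Origin: on the table under the bed's centre; x to the long fence (away from the robot), y to the end stop (robot's left). Bed plate 240 (x) by 300 mm (y), 12 thick, its top 50 mm up when not pressed. Steel fence rails 9 mm high, 10 wide stand on it: long fence's inner face at x = +110 mm, end stop's at y = +140 mm; they sink with the bed
- bed (a joint): how far the bed (with fences and load) is pressed straight down on its springs, m: 0 up, 0.016 bottom. It stays up under the slab's and block's own weight; beyond that the springs give 0.9 N per mm: about 7 to 10 N of hand pressure hold it half way (8 mm); 3 to 12 mm is a proper pressure
- bed_center (a point): centre of the bed plate's top face (sinks with the bed)
- fence_corner (a point): inner corner where the two fences meet, at the bed's top face (at x = +110, y = +140 mm of the fixture)
- slab: flat brown stone slab with a lighter band, 50 (x) by 140 (y) by 18 mm, 0.33 kg, loose on the bed. Origin: centre of its underside. Home when its long side touches the long fence and one end touches the end stop: its centre is then at x = +85, y = +70 mm of the fixture, its top 18 mm above the bed's top
- block: lapping block: steel sole 56 (x) by 36 (y) by 14 mm, on it a wooden grip ridge 50 (x) by 22 (y) by 30 mm: 44 mm high in all, 0.35 kg. Origin: centre of the sole's underside. In use its x (long side) lies across the slab and the stroke runs along its y; pinch the ridge across its 22 mm
- rest: fixed wooden rest for the lapping block: shallow open box 110 (x) by 100 mm (y), rim 12 mm high and 6 mm thick, floor 6 mm above its origin (centre of its underside, on the table)
- dish: fixed white round dish, 160 mm across, rim 26 mm high, wall 4 mm, inner floor 5 mm above its origin (centre of its underside, on the table): for round stones
- tray: fixed white square tray 150 by 150 mm, rim 26 mm high, wall 4 mm, inner floor about 5 mm above its origin (centre of its underside, on the table): for square stones
- jar: bystander: amber glass jar, 56 mm across, 75 mm high; origin under its centre
- loupe: bystander: folded steel loupe lying flat, about 68 by 38 mm, 14 mm high; origin under its lens
- weight: bystander: brass weight 36 mm across, 46 mm high; origin under its centre
- round1: round brown stone with a domed top, 34 mm across, 22 mm high, straight sides to 16 mm, 45 g; origin: centre of its underside; may be absent
- round2: round brown stone with a domed top, 34 mm across, 22 mm high, straight sides to 16 mm, 45 g; origin: centre of its underside; may be absent
- round3: round brown stone with a domed top, 34 mm across, 22 mm high, straight sides to 16 mm, 45 g; origin: centre of its underside; may be absent
- square1: square brown stone with a stepped top, 32 by 32 mm, 22 mm high, straight sides to 16 mm, 45 g; origin: centre of its underside, x and y along its sides; may be absent
- square2: square brown stone with a stepped top, 32 by 32 mm, 22 mm high, straight sides to 16 mm, 45 g; origin: centre of its underside, x and y along its sides; may be absent
- square3: square brown stone with a stepped top, 32 by 32 mm, 22 mm high, straight sides to 16 mm, 45 g; origin: centre of its underside, x and y along its sides; may be absent

How it is judged:
By the outcome, as a careful person would: the job done as asked, in the order asked, and still so for the second after the job is handed in, with the robot touching nothing.
Of round1, square1, round2, square2, round3, square3 only 4 to 6 are there at a start; the rules pass over those that are not, and their reading is None.
At some moment in a run one of slab, round1, square1, round2, square2, round3, square3 may be knocked a few centimetres aside while the robot is not near it.
Once in a run the grip may slacken for a moment while it holds something.
It also fails if it takes over 210 s, if anything falls off the work surface, if the arm or the gripper's body presses on something with over 40 N, if the wrist force passes 120 N, or if a joint passes its speed limit or range.

## Working session

There is one attempt and no reset: what is moved stays moved. The work goes in short steps, Python scripts to look and compute and a tool call to move; the robot and the scene stay as the last step left them, time stands still between calls to the robot, and variables do not carry over. Pictures are saved under pics/ and viewed, at most 14 in all, crops included, and the job is handed in when it is done.

Besides the shell and the picture viewer there is one more tool, called after "Call:" as name(argument=value, ...), one argument or row to a line, values as JSON. arm_command: Moves the arm, as the interface text tells. Its arguments: {"type":"object","properties":{"series":{"type":"string"},"squeeze":{"type":"number"}},"required":["series"]}

```bash
ls; mkdir -p pics
python3 - <<'E'
from cell import telemetry, cams, env
import cv2
o=telemetry.get_obs(); print(o)
for n in ["scene","side"]:
    cv2.imwrite(f"pics/{n}0.png",cams.read_camera(n)); 
for n in ["scene","side","wrist"]: print(n,cams.calibration(n))
E
```

```text
pics
{'time_s': 0.0, 'qpos': array([75.17894502, 18.43945617, -4.01440484, 83.1748975 ,  1.2945276 ,
       78.54031636, -3.26123326]), 'joint_velocities': array([ 0.02014805, -0.08757869,  0.03607327,  0.01632555, -0.00111549,
       -0.00976266,  0.03560514]), 'effort': array([-4.01010084e-04, -4.91291678e+01, -4.04357566e-01, -3.12533784e+01,
       -6.40283804e-02,  4.34727164e-02,  1.67546686e-04]), 'tool_pos': array([ 0.17490724, -0.62545237,  0.2214569 ]), 'tool_rot': array([-1.79890542e+02,  5.62730669e-03,  1.56284132e+01]), 'force': array([-0.17244506, -0.72711049, -0.32589168]), 'wrist_torque': array([-0.00846248,  0.00182342, -0.00713735]), 'grasp_force': 0.0, 'grip_width': 0.08735842705608139}
scene {'K': array([[422.40568666,   0.        , 251.17958978],
       [  0.        , 422.40568666, 196.53578937],
       [  0.        ,   0.        ,   1.        ]]), 'dist': array([0.00112517, 0.        , 0.        , 0.        , 0.        ]), 'origin': array([0.97698506, 0.47623575, 1.02709343]), 'rotation': array([-145.04077562,   -0.6520842 ,  138.66386948])}
side {'K': array([[
[... 261 characters left out ...]
.87428006,  1.01348167]), 'rotation': array([-1.38291374e+02, -1.20157324e-01, -3.79775256e+00])}
wrist {'K': array([[333.50456011,   0.        , 250.5316378 ],
       [  0.        , 333.50456011, 190.27307148],
       [  0.        ,   0.        ,   1.        ]]), 'dist': array([-0.09813988,  0.        ,  0.        ,  0.        ,  0.        ]), 'hand_eye': array([[ 3.45404290e-04, -9.63861018e-01, -2.66405367e-01,
         7.29927454e-02],
       [ 9.99998932e-01,  7.11194235e-04, -1.27658268e-03,
         4.15877103e-04],
       [ 1.41991425e-03, -2.66404641e-01,  9.63860234e-01,
        -1.62553454e-01],
       [ 0.00000000e+00,  0.00000000e+00,  0.00000000e+00,
         1.00000000e+00]])}
```

View pics/scene0.png

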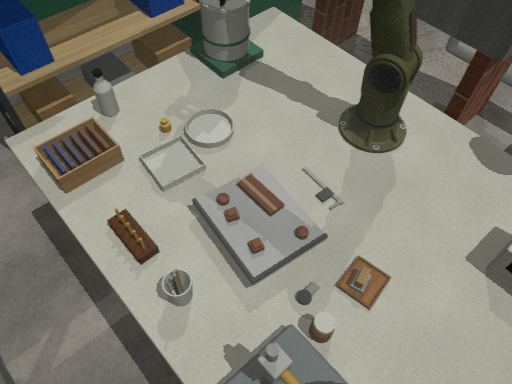

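View pics/side0.png

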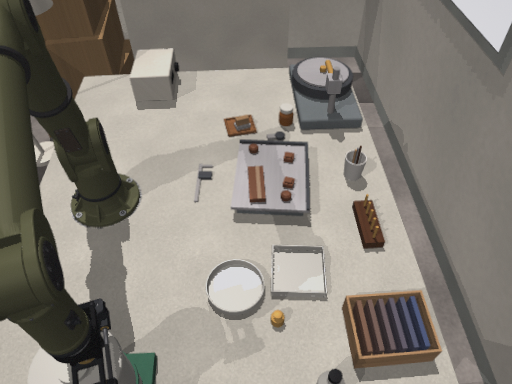

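Scene view shows the bed in the middle. On it are the slab (260,193), round stones at (223,198) and (302,232), and square stones at (232,214) and (256,245). The rest with the block is at (362,283), the dish at (209,128), the tray at (172,163), the loupe at (307,295), the jar at (322,325) and the weight at (165,125).

```bash
cat > h.py <<'E'
from cell import telemetry, cams, env
import cv2, numpy as np
from scipy.spatial.transform import Rotation as Ro
def Rm(rpy): return Ro.from_euler('xyz',rpy,degrees=True).as_matrix()
def campose(n,obs=None):
    c=cams.calibration(n)
    if n!="wrist": return c,Rm(c["rotation"]),np.array(c["origin"])
    o=obs if obs is not None else telemetry.get_obs(); R=Rm(o["tool_rot"]); H=c["hand_eye"]
    return c,R@H[:3,:3],R@H[:3,3]+o["tool_pos"]
def world(n,px,z,obs=None):
    c,R,t=campose(n,obs)
    p=cv2.undistortPoints(np.array(px,float).reshape(-1,1,2),c["K"],c["dist"]).reshape(-1,2)
    d=np.c_[p,np.ones(len(p))]@R.T
    s=(np.broadcast_to(z,len(p))-t[2])/d[:,2]
    return t+d*s[:,None]
def proj(n,P,obs=None):
    c,R,t=campose(n,obs)
    q=(np.array(P,float).reshape(-1,3)-t)@R
    return cv2.projectPoints(q,np.zeros(3),np.zeros(3),c["K"],c["dist"])[0].reshape(-1,2)
def snap(n,f=None):
    o=telemetry.get_obs(); im=cams.read_camera(n)
    if f: np.savez(f"pics/{f}.npz",pos=o["tool_pos"],rot=o["tool_rot"]); cv2.imwrite(f"pics/{f}.png",im)
    return im,o
def load(f):
    d=np.load(f"pics/{f}.npz"); return cv2.imread(f"pics/{f}.png"),dict(tool_pos=d["pos"],tool_rot=d["rot"])
def go(x,y,z,yaw=None):
    """shift to target in tool axes (after turning): prints turn(rad), dx,dy,dz mm"""
    o=telemetry.get_obs(); y0=o["tool_rot"][2]
    if yaw is None: yaw=y0
    dy=(yaw-y0+90)%180-90 if False else yaw-y0
    a=np.radians(yaw); d=(np.array([x,y,z])-o["tool_pos"])*1000
    print("turn %.3f"%(-np.radians(dy)),"shift %.1f %.1f %.1f"%(d[0]*np.cos(a)+d[1]*np.sin(a),d[0]*np.sin(a)-d[1]*np.cos(a),-d[2]),"now",o["tool_pos"].round(4),o["tool_rot"].round(1))
E
python3 - <<'E'
from h import *
S=dict(slab=(260,193,.068),r1=(223,198,.07),s1=(232,214,.07),s2=(256,245,.07),r2=(302,232,.07),rest=(362,283,.01),dish=(209,128,.02),tray=(172,163,.02),loupe=(307,295,.01),jar=(322,325,.04),weight=(165,125,.02),cA=(193,204,.05),cB=(262,168,.05),cC=(326,235,.05),cD=(248,276,.05))
for k,v in S.items(): print(k,world("scene",v[:2],v[2])[0].round(3))
go(.5,-.1,.33,0)
E
```

```text
slab [ 0.499 -0.013  0.068]
r1 [ 0.589 -0.066  0.07 ]
s1 [ 0.604 -0.01   0.07 ]
s2 [0.617 0.103 0.07 ]
r2 [0.501 0.153 0.07 ]
rest [0.462 0.341 0.01 ]
dish [ 0.427 -0.341  0.02 ]
tray [ 0.604 -0.298  0.02 ]
loupe [0.593 0.271 0.01 ]
jar [0.63  0.352 0.04 ]
weight [ 0.528 -0.446  0.02 ]
cA [ 0.657 -0.116  0.05 ]
cB [ 0.425 -0.086  0.05 ]
cC [0.449 0.195 0.05 ]
cD [0.683 0.147 0.05 ]
turn 0.273 shift 325.0 -525.5 -108.4 now [ 0.175  -0.6255  0.2216] [-179.9    0.    15.6]
```

Call:
arm_command(
  series="0 0 -40 0.091 0;0 0 -40 0.091 0;0 0 -40 0.091 0;20 -32.8 -1 0 0;20 -32.8 -1 0 0;20 -32.8 -1 0 0;20 -32.8 -1 0 0;20 -32.8 -1 0 0;20 -32.8 -1 0 0;20 -32.8 -1 0 0;20 -32.8 -1 0 0;20 -32.8 -1 0 0;20 -32.8 -1 0 0;20 -32.8 -1 0 0;20 -32.8 -1 0 0;20 -32.8 -1 0 0;20 -32.8 -1 0 0;20 -32.8 -1 0 0;20 -32.8 -1 0 0;20 -32.8 -1 0 0",
  squeeze=20,
)

```text
time_s: 1.77
tool_pos: [0.5156, -0.0667, 0.3595]
tool_rot: [180.0, 0.0, -0.0]
force: [0.7, -0.7, -0.2]
grip_width: 0.087
grasp_force: 0.0
```

Call:
arm_command(
  series="20 -32.8 0 0 0;20 -32.8 0 0 0;20 -32.8 0 0 0;0 0 0 0 0;0 0 0 0 0;0 0 0 0 0",
)

```text
time_s: 2.27
tool_pos: [0.575, 0.0293, 0.3589]
tool_rot: [180.0, 0.1, -0.0]
force: [-0.1, -1.1, -0.0]
grip_width: 0.0867
grasp_force: 0.0
```

Run:
```python
from h import *
im,o=snap("wrist","w1"); print(o["tool_pos"],o["tool_rot"],o["force"])
cv2.imwrite("pics/w1b.png",cv2.resize(im,(800,600),interpolation=cv2.INTER_CUBIC))
```

```text
[0.57499142 0.02929611 0.35890309] [ 1.79963194e+02  7.85964858e-02 -1.52206299e-02] [-0.12095303 -1.10967115 -0.04827213]
```

View pics/w1b.png

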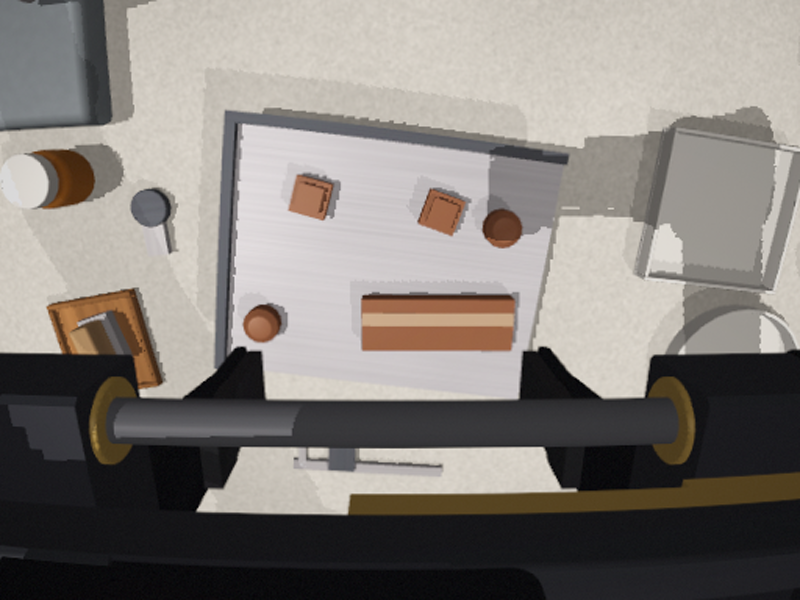

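Wrist view: the fence corner is near (241,124), the long fence runs to (567,158) and the end stop down to (220,350). Squares are at (312,196) and (441,211), rounds at (262,323) and (502,228). The slab spans (362–514, 296–350), and the rest, tray and dish edges are visible.

```bash
cat >> h.py <<'E'
def brown(im):
    h=cv2.cvtColor(im,cv2.COLOR_BGR2HSV); return ((h[...,1]>90)&((h[...,0]<20)|(h[...,0]>170))&(h[...,2]>40)).astype(np.uint8)
def blobs(im,o,zc=.064,amin=120):
    m=cv2.morphologyEx(brown(im),cv2.MORPH_OPEN,np.ones((3,3))); n,l,st,c=cv2.connectedComponentsWithStats(m)
    out=[]
    for i in range(1,n):
        if st[i,4]<amin: continue
        cs,_=cv2.findContours((l==i).astype(np.uint8),cv2.RETR_EXTERNAL,cv2.CHAIN_APPROX_NONE)
        w=world("wrist",cs[0].reshape(-1,2),zc,o)[:,:2]
        r=cv2.minAreaRect((w*1000).astype(np.float32)); hull=cv2.contourArea(cv2.convexHull((w*1000).astype(np.float32)))
        cen=world("wrist",[c[i]],zc,o)[0,:2]
        out.append((c[i].round(1),st[i,4],cen.round(4),np.array(r[0]).round(1),np.array(r[1]).round(1),round(r[2],1),round(hull/(r[1][0]*r[1][1]),3)))
    return out
def edge(im,o,horiz,rng,guess,w=9,z=.05):
    """subpixel strongest dark->light edge; rng along line, guess(t)->coordinate"""
    g=cv2.GaussianBlur(cv2.cvtColor(im,cv2.COLOR_BGR2GRAY),(3,3),0).astype(float); P=[]
    for t in rng:
        c0=int(round(guess(t))); s=np.arange(c0-w,c0+w+1)
        v=g[s,t] if horiz else g[t,s]
        d=np.diff(v); k=int(np.argmax(d))
        if d[k]<8: continue
        off=0
        if 0<k<len(d)-1:
            den=d[k-1]-2*d[k]+d[k+1]; off=0.5*(d[k-1]-d[k+1])/den if den else 0
        c=s[k]+.5+off; P.append((t,c) if horiz else (c,t))
    W=world("wrist",P,z,o)[:,:2]
    for _ in range(3):
        m=W.mean(0); u=np.linalg.svd(W-m)[2]; e=np.abs((W-m)@u[1]); W=W[e<max(2*np.median(e),3e-4)]
    return W.mean(0),u[0],e.mean()*1000,len(W)
E
python3 - <<'E'
from h import *
im,o=load("w1"); k=1.5625
m1,u1,e1,n1=edge(im,o,True,range(166,307),lambda t:(124+(t*k-240)*(.115))/k)
m2,u2,e2,n2=edge(im,o,False,range(90,210),lambda t:(240-(t*k-124)*.06)/k)
print(m1,u1,e1,n1);print(m2,u2,e2,n2)
c=np.linalg.solve(np.c_[u1,-u2],m2-m1); C=m1+c[0]*u1
f=lambda u:np.degrees(np.arctan2(*u[::-1]))
print("corner",C,"ang",f(u1),f(u2))
for b in blobs(im,o): print(*b)
E
```

```text
[0.66169819 0.04872276] [-0.12258246 -0.99245833] 0.08231843213778896 139
[0.56607054 0.17374901] [-0.99274974  0.12019968] 0.39456721963612573 57
corner [0.67550412 0.16049906] ang -97.04116725273059 173.09637310770069
[ 44.6 112.8] 816 [0.6335 0.3175] [632.7 319. ] [50.8 48.1] 1.2 0.848
[198.6 125.8] 566 [0.612  0.0999] [611.8 100. ] [32.1 32.3] 74.4 0.977
[282.1 135.4] 556 [ 0.5989 -0.0138] [598.6 -14. ] [33.1 31.7] 70.0 0.967
[321.  145.7] 466 [ 0.5849 -0.068 ] [585.1 -68.1] [31.9 33.8] 0.4 0.794
[ 67.8 211.5] 2153 [0.488  0.3031] [473.4 307.4] [98.8 93.8] 9.8 0.817
[279.9 194.5] 1161 [ 0.5148 -0.0126] [514.7 -13.3] [138.4  16.5] 90.0 0.991
[167.3 206.7] 430 [0.4963 0.1502] [496.  150.4] [30.8 36.5] 43.8 0.818
[279.4 215.9] 1447 [ 0.4823 -0.0127] [482.8 -13.2] [139.2  23.3] 89.9 0.991
```

Call:
arm_command(
  series="0 0 15 -0.1208 80;0 0 15 -0.1208 80;0 0 15 -0.1208 80;0 0 15 -0.1208 80;0 0 15 -0.1208 80;0 0 15 -0.1208 80;0 0 15 -0.1208 80;0 0 15 -0.1208 80;0 0 15 -0.1208 80;0 0 15 -0.1208 80;0 0 15 -0.1208 80;0 0 15 -0.1208 80;0 0 15 -0.1208 80;-24 2.5 0 0 80;-24 2.5 0 0 80;-24 2.5 0 0 80;-24 2.5 0 0 80;0 0 0 0 80;0 0 0 0 80",
)

```text
time_s: 3.9
tool_pos: [0.5845, -0.0703, 0.1644]
tool_rot: [-180.0, 0.1, 89.6]
force: [0.4, 0.6, -0.2]
grip_width: 0.0596
grasp_force: 0.0
```

Run:
```python
from h import *
o=telemetry.get_obs(); print(o["qpos"].round(1),o["grip_width"],o["force"])
go(.585,-.068,.053,90)
im,o=snap("wrist","w2")
for b in blobs(im,o): print(*b)
```

```text
[ 44.7  19.3 -48.9  95.2  15.2  72.4  -7.6] 0.05960450475880551 [ 0.39341412  0.63134409 -0.16275923]
turn -0.008 shift 2.3 0.5 111.4 now [ 0.5845 -0.0703  0.1644] [-1.80e+02  1.00e-01  8.96e+01]
[160.4 113.7] 3879 [ 0.515 -0.008] [514.8 -12.9] [141.1  17.4] 89.6 0.977
[119.8 114.9] 5452 [ 0.4824 -0.0082] [482.1 -12.8] [141.1  25. ] 89.9 0.989
[268.  120.6] 1722 [ 0.5986 -0.0143] [598.6 -14.6] [32.  32.2] 70.2 0.987
[250.2 187.6] 1356 [ 0.5844 -0.068 ] [584.2 -68.3] [34.6 32.7] 89.6 0.804
[482.7 208.4] 2914 [ 0.788  -0.0882] [789.4 -94.5] [58.6 61.4] 89.8 0.785
```

Call:
arm_command(
  series="2 0.3 25 0 80;0 0 25 0 80;0 0 25 0 80;0 0 25 0 80;0 0 11 0 80;0 0 0 0 80;0 0 0 0 255;0 0 0 0 255;0 0 0 0 255;0 0 0 0 255;0 0 0 0 255;0 0 0 0 255;0 0 0 0 255",
  squeeze=25,
)

```text
time_s: 5.03
tool_pos: [0.5859, -0.0642, 0.0543]
tool_rot: [179.9, 0.0, 90.0]
force: [-0.7, 0.4, 3.2]
grip_width: 0.0328
grasp_force: 25.0
```

Call:
arm_command(
  series="0 0 -35 0 255;0 0 -35 0 255;0 0 -35 0 255;-32 -16 -5 0 255;-32 -16 -5 0 255;-32 -16 -5 0 255;-32 -16 -5 0 255;-32 -16 -5 0 255;-32 -16 -5 0 255;-32 -16 -5 0 255;-32 -16 -5 0 255;-32 -16 0 0 255;0 0 0 0 255;0 0 0 0 255;0 0 0 0 255",
)

```text
time_s: 6.28
tool_pos: [0.4415, -0.3512, 0.1983]
tool_rot: [180.0, -0.1, 90.0]
force: [-0.1, 0.2, -0.3]
grip_width: 0.0324
grasp_force: 25.0
```

Run:
```python
from h import *
o=telemetry.get_obs(); print(o["qpos"].round(1),o["grip_width"])
im,o=snap("wrist","w3"); print(o["tool_pos"])
cv2.imwrite("pics/w3b.png",cv2.resize(im,(800,600),interpolation=cv2.INTER_CUBIC))
```

```text
[ 72.2  12.5 -41.4  96.3   8.4  74.4  29.2] 0.03237105161518494
[ 0.44148796 -0.35123028  0.19826015]
```

View pics/w3b.png

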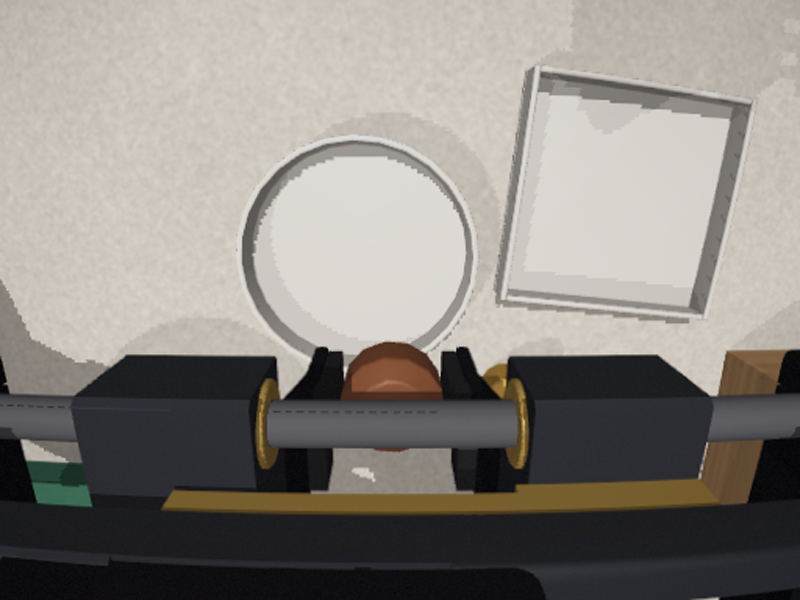

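The stone is held. The dish rim is centred near (358,255), and the tray rim corners are at (533,67), (753,101), (705,319) and (498,302).

Run:
```python
from h import *
im,o=load("w3"); k=1.5625
print(world("wrist",np.array([(238,252),(478,252),(358,135),(358,255)])/k,.026,o).round(4))
t=world("wrist",np.array([(533,67),(753,101),(705,319),(498,302)])/k,.026,o); print(t.round(4),t.mean(0))
```

```text
[[ 0.3408 -0.3397  0.026 ]
 [ 0.4982 -0.3399  0.026 ]
 [ 0.4209 -0.2663  0.026 ]
 [ 0.4198 -0.342   0.026 ]]
[[ 0.528  -0.2251  0.026 ]
 [ 0.6749 -0.2393  0.026 ]
 [ 0.6614 -0.3863  0.026 ]
 [ 0.5131 -0.3738  0.026 ]] [ 0.59433786 -0.30612595  0.026     ]
```

Call:
arm_command(
  series="-10 -8 0 0 255;-11 -9 0 0 255;0 0 36 0 255;0 0 36 0 255;0 0 36 0 255;0 0 36 0 255;0 0 25 0 255;0 0 16 0 255;0 0 0 0 255;0 0 0 0 255;0 0 0 0 110;0 0 0 0 110;0 0 0 0 110;0 0 -15 0 110;0 0 -40 0 110;0 0 -40 0 110;0 0 -40 0 110;0 0 0 0 110",
)

```text
time_s: 7.83
tool_pos: [0.4288, -0.376, 0.158]
tool_rot: [179.4, 0.7, 90.0]
force: [1.3, -0.8, -0.4]
grip_width: 0.0492
grasp_force: 0.0
```

Run:
```python
from h import *
go(.599,-.0145,.12,70)
```

```text
turn 0.349 shift 397.9 36.3 38.0 now [ 0.4288 -0.376   0.158 ] [179.4   0.7  90. ]
```

Call:
arm_command(
  series="33 15.5 0 0 90;33 15.5 0 0 90;33 15.5 0 0 90;33 15.5 0 0 90;33 15.5 0 0 90;33 15.5 0 0 90;33 15.5 0 0 90;33 15.5 0 0 90;33 15.5 0 0 90;33 15.5 0 0 90;31 15 0 0 90;0 0 0 0.116 90;0 0 0 0.116 90;0 0 0 0.117 90;0 0 0 0 90;0 0 0 0 90;0 0 0 0 90",
)

```text
time_s: 9.25
tool_pos: [0.5946, -0.0122, 0.1489]
tool_rot: [180.0, 0.0, 70.1]
force: [-0.4, 0.1, -0.2]
grip_width: 0.0562
grasp_force: 0.0
```

Run:
```python
from h import *
im,o=snap("wrist","w4")
for b in blobs(im,o): print(*b)
print(telemetry.get_obs()["qpos"].round(1))
go(.599,-.0145,.053,70)
```

```text
[48.1 38.2] 1969 [0.4971 0.1494] [497.1 149.7] [33.2 40.9] 57.7 0.8
[218.8  42.5] 2225 [0.6119 0.1002] [611.8 100.1] [33.1 32. ] 74.1 0.984
[142.2 195.2] 2512 [0.5154 0.0169] [515.5  13.3] [86.8 19.9] 89.8 0.947
[492.  199.3] 2853 [ 0.7807 -0.0828] [778.9 -89.5] [78.6 37.9] 82.7 0.801
[ 98.2 194.8] 2050 [0.482  0.0292] [481.6  26.7] [24.8 60.4] 0.2 0.92
[256.1 194.8] 1785 [ 0.5993 -0.013 ] [599.3 -13.1] [34.8 31.5] 69.6 0.983
[190.6 294.4] 184 [ 0.5169 -0.0775] [516.7 -78.2] [18.1 10. ] 59.0 0.807
[ 37.1  20.4 -46.8  95.5  15.6  70.9 -32.9]
turn 0.001 shift -0.6 4.9 95.8 now [ 0.5945 -0.0123  0.1488] [180.    0.   70.1]
```

Call:
arm_command(
  series="0.5 4.8 20 0 90;0 0 25 0 90;0 0 25 0 90;0 0 20 0 90;0 0 6 0 90;0 0 0 0 90;0 0 0 0 255;0 0 0 0 255;0 0 0 0 255;0 0 0 0 255;0 0 0 0 255;0 0 0 0 255",
)

```text
time_s: 10.3
tool_pos: [0.5997, -0.0133, 0.0534]
tool_rot: [179.9, -0.0, 70.0]
force: [-0.7, 0.2, 3.4]
grip_width: 0.0318
grasp_force: 25.0
```

Run:
```python
from h import *
go(.590,-.276,.15,84)
```

```text
turn -0.245 shift -262.3 17.8 -96.6 now [ 0.5997 -0.0133  0.0534] [179.9  -0.   70. ]
```

Call:
arm_command(
  series="0 0 -32 0 255;0 0 -32 -0.122 255;0 0 -32 -0.123 255;-37 3.5 0 0 255;-37 3.5 0 0 255;-37 3.5 0 0 255;-37 3.5 0 0 255;-37 3.5 0 0 255;-37 3.5 0 0 255;-37 3.5 0 0 255;-2 0 0 0 255;0 0 0 0 255;0 0 0 0 255;0 0 0 0 255",
)

```text
time_s: 11.47
tool_pos: [0.5968, -0.2731, 0.1486]
tool_rot: [180.0, -0.1, 84.2]
force: [-0.8, -0.1, -0.4]
grip_width: 0.0316
grasp_force: 25.0
```

Run:
```python
from h import *
o=telemetry.get_obs(); print(o["qpos"].round(1),o["grip_width"],o["grasp_force"])
go(.597,-.276,.011,84)
```

```text
[ 54.6  27.6 -43.3  86.3  19.3  73.8   3.3] 0.031646551102916386 24.999942183494568
turn 0.003 shift -2.8 0.5 137.6 now [ 0.5968 -0.2731  0.1486] [ 1.80e+02 -1.00e-01  8.42e+01]
```

Call:
arm_command(
  series="-3 0 35 0 255;0 0 35 0 255;0 0 35 0 255;0 0 22 0 255;0 0 10 0 255;0 0 0 0 255;0 0 0 0 255;0 0 0 0 110;0 0 0 0 110;0 0 0 0 110;0 0 -15 0 110;0 0 -40 0 110;0 0 -40 0 110;0 0 -40 0 110;0 0 0 0 90;0 0 0 0 90",
)

```text
time_s: 12.8
tool_pos: [0.5983, -0.2789, 0.1517]
tool_rot: [179.6, 0.2, 84.0]
force: [-0.5, -0.1, -0.6]
grip_width: 0.0539
grasp_force: 0.0
```

Run:
```python
from h import *
im,o=snap("wrist","w5")
for b in blobs(im,o,.02): print(*b)
go(.612,.100,.15,74)
go(.612,.100,.15,84)
```

```text
[487.5  63.6] 5331 [ 0.8208 -0.1936] [ 817.1 -190. ] [ 58.9 102.4] 1.1 0.894
[248.6 179.1] 1263 [ 0.5979 -0.2772] [ 597.8 -277.3] [33.6 31.6] 84.0 0.981
turn 0.175 shift 368.2 -89.7 -1.1 now [ 0.5967 -0.2787  0.1489] [1.798e+02 1.000e-01 8.400e+01]
turn 0.000 shift 378.2 -24.4 -1.1 now [ 0.5967 -0.2787  0.1489] [1.798e+02 1.000e-01 8.400e+01]
```

Square placed. Next is the second square.

Call:
arm_command(
  series="37.8 -2.4 0 0 90;37.8 -2.4 0 0 90;37.8 -2.4 0 0 90;37.8 -2.4 0 0 90;37.8 -2.4 0 0 90;37.8 -2.4 0 0 90;37.8 -2.4 0 0 90;37.8 -2.4 0 0 90;37.8 -2.4 0 0 90;37.8 -2.4 0 0 90;0 0 0 0.087 90;0 0 0 0.088 90;0 0 0 0 90;0 0 0 0 90;0 0 0 0 90",
)

```text
time_s: 14.1
tool_pos: [0.6112, 0.0992, 0.1457]
tool_rot: [-179.9, 0.1, 74.0]
force: [-0.3, -0.6, 0.0]
grip_width: 0.0562
grasp_force: 0.0
```

Run:
```python
from h import *
im,o=snap("wrist","w6")
for b in blobs(im,o): print(*b)
go(.612,.100,.053,74)
```

```text
[23.  15.2] 1398 [0.4912 0.2747] [493.8 277.7] [59.8 21.3] 9.8 0.625
[ 89.3 172.8] 1657 [0.4974 0.1515] [497.2 151.2] [39.9 32.5] 7.7 0.797
[251.  193.3] 1838 [0.6124 0.1018] [612.3 101.4] [34.1 31.9] 74.1 0.987
turn 0.000 shift 1.0 0.4 92.9 now [0.6113 0.0991 0.1459] [-179.9    0.    74. ]
```

Call:
arm_command(
  series="2 0.5 20 0 90;0 0 25 0 90;0 0 25 0 90;0 0 18 0 90;0 0 5 0 90;0 0 0 0 90;0 0 0 0 255;0 0 0 0 255;0 0 0 0 255;0 0 0 0 255;0 0 0 0 255;0 0 0 0 255",
)

```text
time_s: 15.15
tool_pos: [0.6131, 0.102, 0.0544]
tool_rot: [179.9, -0.0, 74.0]
force: [-1.5, -0.2, 2.9]
grip_width: 0.0318
grasp_force: 25.0
```

Run:
```python
from h import *
go(.591,-.336,.15,84)
```

```text
turn -0.175 shift -437.9 23.8 -95.6 now [0.6131 0.102  0.0544] [179.9  -0.   74. ]
```

Call:
arm_command(
  series="0 0 -32 0 255;0 0 -32 -0.087 255;0 0 -32 -0.088 255;-36.5 2 0 0 255;-36.5 2 0 0 255;-36.5 2 0 0 255;-36.5 2 0 0 255;-36.5 2 0 0 255;-36.5 2 0 0 255;-36.5 2 0 0 255;-36.5 2 0 0 255;-36.5 2 0 0 255;-36.5 2 0 0 255;-36.5 2 0 0 255;-36.5 2 0 0 255;0 0 0 0 255;0 0 0 0 255;0 0 0 0 255",
)

```text
time_s: 16.65
tool_pos: [0.5907, -0.3356, 0.1492]
tool_rot: [-180.0, -0.1, 84.0]
force: [-0.7, 0.4, -0.1]
grip_width: 0.0316
grasp_force: 2.5
```

Run:
```python
from h import *
o=telemetry.get_obs(); print(o["qpos"].round(1),o["grip_width"],o["grasp_force"])
go(.591,-.336,.011,84)
```

```text
[ 57.5  30.2 -42.1  82.6  20.3  75.1   8. ] 0.03163817341983999 2.5002434849739075
turn 0.000 shift -0.4 0.3 138.2 now [ 0.5907 -0.3356  0.1492] [-1.8e+02 -1.0e-01  8.4e+01]
```

Call:
arm_command(
  series="0 0 0 0 255;0 0 35 0 255;0 0 35 0 255;0 0 35 0 255;0 0 22 0 255;0 0 9 0 255;0 0 0 0 255;0 0 0 0 255;0 0 0 0 110;0 0 0 0 110;0 0 0 0 110;0 0 -15 0 110;0 0 -40 0 110;0 0 -40 0 110;0 0 -40 0 110;0 0 0 0 80;0 0 0 0 80",
)

```text
time_s: 18.07
tool_pos: [0.5931, -0.3369, 0.154]
tool_rot: [179.6, 0.2, 84.0]
force: [-0.1, 0.2, 1.4]
grip_width: 0.0558
grasp_force: 0.0
```

Run:
```python
from h import *
im,o=snap("wrist","w7")
for b in blobs(im,o,.02): print(*b)
go(.497,.151,.15,90)
go(.497,.151,.15,84)
```

```text
[494.3  24.4] 1709 [ 0.824  -0.2176] [ 824.6 -218. ] [35.5 43.2] 0.6 0.977
[247.5 115.5] 1296 [ 0.5977 -0.2789] [ 597.6 -279.1] [30.1 30.9] 84.0 0.988
[249.1 179.9] 1283 [ 0.593  -0.3367] [ 592.9 -337. ] [33.9 31.5] 84.0 0.982
[ 88.8 223.1] 160 [ 0.4338 -0.3628] [ 433.6 -362.2] [ 7.3 24.8] 84.6 0.797
[487.1 235.5] 472 [ 0.8292 -0.42  ] [ 824.1 -422.3] [25.9 38.9] 84.2 0.597
[197.  298.4] 561 [ 0.5265 -0.4554] [ 527.1 -457.6] [33.  26.6] 80.3 0.795
turn -0.105 shift 487.6 -94.5 1.1 now [ 0.5915 -0.3366  0.1511] [1.798e+02 1.000e-01 8.400e+01]
turn 0.000 shift 475.1 -144.9 1.1 now [ 0.5915 -0.3366  0.1511] [1.798e+02 1.000e-01 8.400e+01]
```

Call:
arm_command(
  series="34 -10.4 0 0 80;34 -10.4 0 0 80;34 -10.4 0 0 80;34 -10.4 0 0 80;34 -10.4 0 0 80;34 -10.4 0 0 80;34 -10.4 0 0 80;34 -10.4 0 0 80;34 -10.4 0 0 80;34 -10.4 0 0 80;34 -10.4 0 0 80;34 -10.4 0 0 80;34 -10.4 0 0 80;33 -10 0 0 80;0 0 0 0 80;0 0 0 0 80;0 0 0 0 80",
)

```text
time_s: 19.53
tool_pos: [0.4954, 0.1503, 0.1476]
tool_rot: [-179.9, 0.1, 84.0]
force: [0.5, 0.4, -0.2]
grip_width: 0.0595
grasp_force: 0.0
```

Run:
```python
from h import *
im,o=snap("wrist","w8")
for b in blobs(im,o): print(*b)
print(telemetry.get_obs()["qpos"].round(1))
go(.497,.151,.053,84)
```

```text
[171.9  13.8] 3134 [0.4551 0.2861] [464.1 280.7] [27.8 93.7] 82.6 0.564
[249.9 193.8] 1536 [0.4951 0.1522] [495.2 152.1] [35.9 32.4] 84.1 0.793
[264.3 304.4] 1393 [0.4971 0.0529] [496.8  54.1] [26.1 49.5] 83.9 0.898
[ 34.1  12.1 -59.  105.6  11.1  68.5 -34.6]
turn -0.002 shift 1.6 1.1 94.7 now [0.4958 0.1496 0.1477] [-1.799e+02  1.000e-01  8.390e+01]
```

Call:
arm_command(
  series="2 0 20 0 80;0 0 25 0 80;0 0 25 0 80;0 0 18 0 80;0 0 6 0 80;0 0 0 0 80;0 0 0 0 255;0 0 0 0 255;0 0 0 0 255;0 0 0 0 255;0 0 0 0 255;0 0 0 0 255",
)

```text
time_s: 20.58
tool_pos: [0.4966, 0.1533, 0.0552]
tool_rot: [179.9, 0.0, 84.0]
force: [-1.5, 0.0, 2.7]
grip_width: 0.0328
grasp_force: 25.0
```

Run:
```python
from h import *
go(.422,-.317,.15,84)
```

```text
turn 0.000 shift -475.5 -25.0 -94.8 now [0.4966 0.1533 0.0552] [179.9   0.   84. ]
```

Call:
arm_command(
  series="0 0 -32 0 255;0 0 -32 0 255;0 0 -32 0 255;-36.6 -1.9 0 0 255;-36.6 -1.9 0 0 255;-36.6 -1.9 0 0 255;-36.6 -1.9 0 0 255;-36.6 -1.9 0 0 255;-36.6 -1.9 0 0 255;-36.6 -1.9 0 0 255;-36.6 -1.9 0 0 255;-36.6 -1.9 0 0 255;-36.6 -1.9 0 0 255;-36.6 -1.9 0 0 255;-36.6 -1.9 0 0 255;-36 -2 0 0 255;0 0 0 0 255;0 0 0 0 255;0 0 0 0 255",
)

```text
time_s: 22.17
tool_pos: [0.4221, -0.3159, 0.1504]
tool_rot: [-180.0, -0.1, 84.0]
force: [0.0, 0.9, -1.1]
grip_width: 0.0327
grasp_force: 25.0
```

Run:
```python
from h import *
im,o=snap("wrist","w9"); print(o["qpos"].round(1),o["grip_width"],o["grasp_force"])
for b in blobs(im,o,.02): print(*b)
go(.421,-.316,.012,84)
```

```text
[ 69.1   9.1 -38.1 104.8   6.   68.1  23.2] 0.032739407922657865 24.99754594580736
[437.  122.1] 1434 [ 0.5937 -0.2783] [ 593.8 -278.6] [31.3 39.5] 85.1 0.963
[430.2 184.8] 1345 [ 0.5889 -0.3359] [ 589.  -336.2] [33.  39.5] 83.8 0.959
[250.5 237.3] 2270 [ 0.4165 -0.3698] [ 416.8 -367.4] [42.  62.8] 84.1 0.82
turn 0.002 shift -0.9 -1.3 138.5 now [ 0.4224 -0.3153  0.1505] [-180.    -0.    84.1]
```

Call:
arm_command(
  series="0 -1 35 0 255;0 0 35 0 255;0 0 35 0 255;0 0 22 0 255;0 0 10 0 255;0 0 0 0 255;0 0 0 0 255;0 0 0 0 110;0 0 0 0 110;0 0 0 0 110;0 0 -15 0 110;0 0 -40 0 110;0 0 -40 0 110;0 0 -40 0 110;0 0 0 0 60;0 0 0 0 60",
)

```text
time_s: 23.55
tool_pos: [0.4227, -0.3181, 0.1522]
tool_rot: [179.7, 0.3, 84.0]
force: [-0.2, -0.4, -1.0]
grip_width: 0.0564
grasp_force: 0.0
```

Run:
```python
from h import *
im,o=snap("wrist","w10")
for b in blobs(im,o,.02): print(*b)
go(.520,-.02,.30,84)
```

```text
[434.1 118.6] 1423 [ 0.5935 -0.2783] [ 593.8 -278.5] [31.1 39.2] 85.0 0.978
[249.3 180.3] 1073 [ 0.4226 -0.3179] [ 422.7 -318.4] [34.7 32. ] 84.0 0.801
[427.5 180.9] 1326 [ 0.5889 -0.3359] [ 589.  -336.2] [33.1 38.7] 83.9 0.972
[258.6 238.2] 985 [ 0.4253 -0.3756] [ 425.3 -375.7] [35.4 31.8] 83.9 0.839
turn -0.000 shift 306.0 67.0 -150.0 now [ 0.4213 -0.3173  0.15  ] [1.799e+02 1.000e-01 8.400e+01]
```

All four stones are placed. Next is the slab.

Call:
arm_command(
  series="34.5 4.9 -11 0 40;34.5 4.9 -11 0 40;34.5 4.9 -11 0 40;34.5 4.9 -11 0 40;34.5 4.9 -11 0 40;34.5 4.9 -11 0 40;34.5 4.9 -11 0 40;34.5 4.9 -11 0 40;34.5 4.9 -11 0 40;0 0 0 -0.105 40;0 0 0 0 40;0 0 0 0 40;0 0 0 0 40",
)

```text
time_s: 24.68
tool_pos: [0.4963, -0.0139, 0.2463]
tool_rot: [-179.9, -0.0, 89.8]
force: [-0.1, -0.2, 0.2]
grip_width: 0.0732
grasp_force: 0.0
```

```bash
cat >> h.py <<'E'
def slabrect(im,o,z=.068):
    m=brown(im)
    m=cv2.morphologyEx(m,cv2.MORPH_OPEN,np.ones((3,3)))
    m=cv2.morphologyEx(m,cv2.MORPH_CLOSE,np.ones((25,25)))
    cs,_=cv2.findContours(m,cv2.RETR_EXTERNAL,cv2.CHAIN_APPROX_NONE)
    for c in sorted(cs,key=cv2.contourArea)[-3:]:
        w=world("wrist",c.reshape(-1,2),z,o)[:,:2]*1000
        r=cv2.minAreaRect(w.astype(np.float32)); print("rect",np.round(r[0],1),np.round(r[1],1),round(r[2],2))
E
python3 - <<'E'
from h import *
im,o=snap("wrist","w11"); print(o["tool_pos"],o["tool_rot"])
slabrect(im,o)
for b in blobs(im,o,.068): print(*b)
cv2.imwrite("pics/w11b.png",cv2.resize(im,(800,600),interpolation=cv2.INTER_CUBIC))
E
```

```text
[ 0.49630039 -0.01389358  0.24625642] [-1.79863287e+02 -2.83518000e-03  8.97806708e+01]
rect [ 810.  -188.4] [36.7 27.2] 30.56
rect [777.3 -72.9] [29.9 53.3] 89.23
rect [495.9 -12.7] [137.5  49.4] 89.82
[238.6 165.5] 3089 [ 0.4836 -0.0084] [483.3 -12.7] [137.5  24.3] 89.8 0.996
[267.8 166.1] 1627 [ 0.514 -0.009] [514.  -12.8] [137.4  13.2] 89.8 0.98
[492.9 218.2] 696 [ 0.7749 -0.0692] [775.7 -72.8] [29.6 50. ] 89.3 0.792
```

View pics/w11b.png

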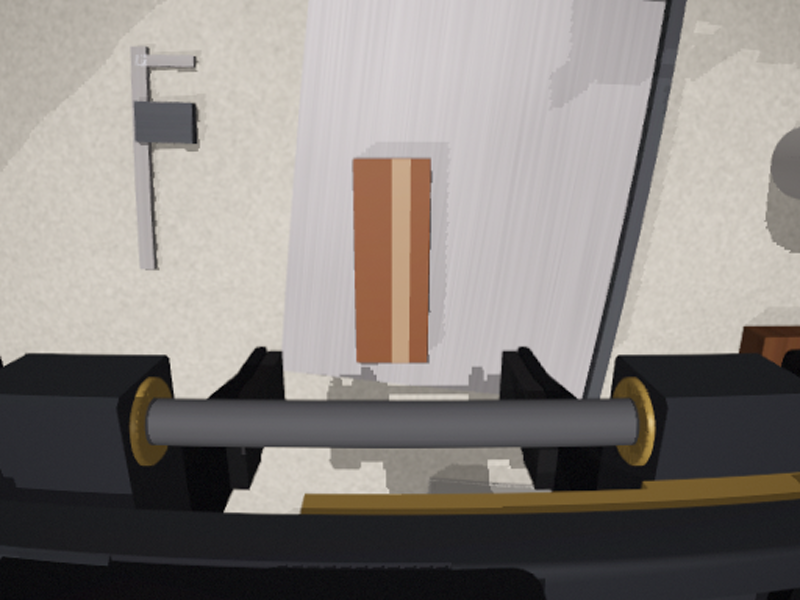

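The bed is clear. The slab spans view pixels (353–431, 158–362), so it is at (0.496, -0.013) with yaw about 0.

Call:
arm_command(
  series="1 0 38 0 40;0 0 38 0 40;0 0 38 0 40;0 0 38 0 40;0 0 25 0 40;0 0 8 0 40;0 0 0 0 40;0 0 0 0 40;0 0 0 0 255;0 0 0 0 255;0 0 0 0 255;0 0 0 0 255;0 0 0 0 255;0 0 0 0 255",
  squeeze=45,
)

```text
time_s: 25.9
tool_pos: [0.4968, -0.0117, 0.063]
tool_rot: [-179.9, 0.1, 90.0]
force: [-3.7, -1.2, 5.2]
grip_width: 0.0489
grasp_force: 45.0
```

Run:
```python
from h import *
go(.634,.083,.09,83)
```

```text
turn 0.122 shift 110.7 124.7 -27.0 now [ 0.4968 -0.0117  0.063 ] [-1.799e+02  1.000e-01  9.000e+01]
```

Call:
arm_command(
  series="0 0 -9 0 255;0 0 -18 0 255;0 0 0 0.061 255;0 0 0 0.061 255;23 24.7 0 0 255;23 24.7 0 0 255;23 24.7 0 0 255;23 24.7 0 0 255;23 24.7 0 0 255;0 0 0 0 255;0 0 0 0 255;0 0 0 0 255;0 0 0 0 255",
)

```text
time_s: 26.98
tool_pos: [0.6329, 0.0865, 0.0892]
tool_rot: [-179.9, 0.1, 83.0]
force: [-0.1, -0.1, -3.3]
grip_width: 0.0493
grasp_force: 45.0
```

Run:
```python
from h import *
go(.6335,.088,.064,83)
im,o=snap("wrist","w12"); print(o["grip_width"],o["grasp_force"])
slabrect(im,o,.068+.027)
cv2.imwrite("pics/w12b.png",im)
```

```text
turn -0.000 shift 1.6 0.4 25.2 now [0.6329 0.0865 0.0892] [-1.799e+02  1.000e-01  8.300e+01]
0.04926047480978294 44.99680459499359
rect [695.3  30. ] [1.4 2. ] 80.96
rect [628.9  53.2] [18.6 48.9] 83.1
rect [637.2 117.8] [74.2 49.1] 82.81
```

View pics/w12b.png

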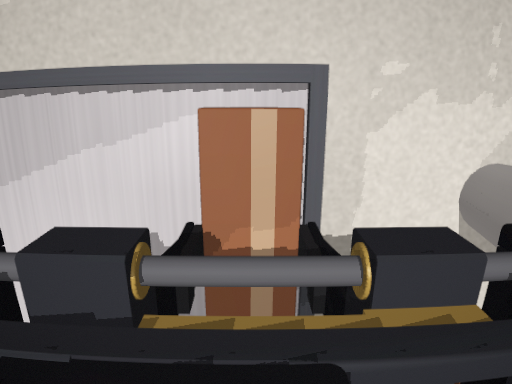

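The slab is held level and square to the fences, with the end stop at the top (row 80) and the long fence at right (column 312). Lowering it now.

Call:
arm_command(
  series="1.5 0.4 12 0 255;0 0 9 0 255;0 0 4 0 255;0 0 0 0 255;0 1.5 0 0 255;0 1.5 0 0 255;0 1.5 0 0 255;0 1.5 0 0 255;0 0 0 0 255;0 0 0 0 255",
)

```text
time_s: 27.87
tool_pos: [0.6404, 0.0885, 0.0645]
tool_rot: [180.0, -0.0, 83.0]
force: [-0.2, -0.9, -3.2]
grip_width: 0.049
grasp_force: 45.0
```

Call:
arm_command(
  series="0 0 1.5 0 255;0 0 0 0 255;1.5 0 0 0 255;1.5 0 0 0 255;1.5 0 0 0 255;0 0.7 0 0 255;0 0 0 0 255;0 0 0 0 255",
)

```text
time_s: 28.53
tool_pos: [0.6412, 0.093, 0.0632]
tool_rot: [-180.0, 0.0, 83.0]
force: [-1.6, -2.4, 1.4]
grip_width: 0.0492
grasp_force: 45.0
```

Call:
arm_command(
  series="1 0 0 0 255;1 0 0 0 255;1 0.5 0 0 255;0 0.5 0 0 255;0 0 0 0 255;0 0 0 0 255",
)

```text
time_s: 29.03
tool_pos: [0.6422, 0.0948, 0.0631]
tool_rot: [-179.9, 0.1, 83.0]
force: [-4.5, -4.8, 5.0]
grip_width: 0.0492
grasp_force: 45.0
```

Call:
arm_command(
  series="0 0 0 0 100;0 0 0 0 70;0 0 0 0 70;0 0 0 0 70;0 0 -10 0 70;0 0 -30 0 70;0 0 -40 0 70;0 0 -40 0 70;0 0 -40 0 70;0 0 0 0 70;0 0 0 0 255;0 0 0 0 255;0 0 0 0 255",
)

```text
time_s: 30.12
tool_pos: [0.6421, 0.0954, 0.2216]
tool_rot: [-179.9, 0.0, 83.0]
force: [0.1, -0.4, -0.6]
grip_width: 0.0501
grasp_force: 0.0
```

Run:
```python
from h import *
im,o=snap("wrist","w13"); print(o["tool_pos"],o["tool_rot"])
slabrect(im,o)
cv2.imwrite("pics/w13b.png",cv2.resize(im,(800,600),interpolation=cv2.INTER_CUBIC))
```

```text
[0.64208262 0.09541367 0.22160834] [-1.79875664e+02  4.52988936e-02  8.30395544e+01]
rect [468.5 272.7] [24.2 87.1] 77.83
rect [845.8  50.1] [36.2 75.1] 60.21
rect [642.3  94. ] [139.   49.5] 83.03
```

View pics/w13b.png

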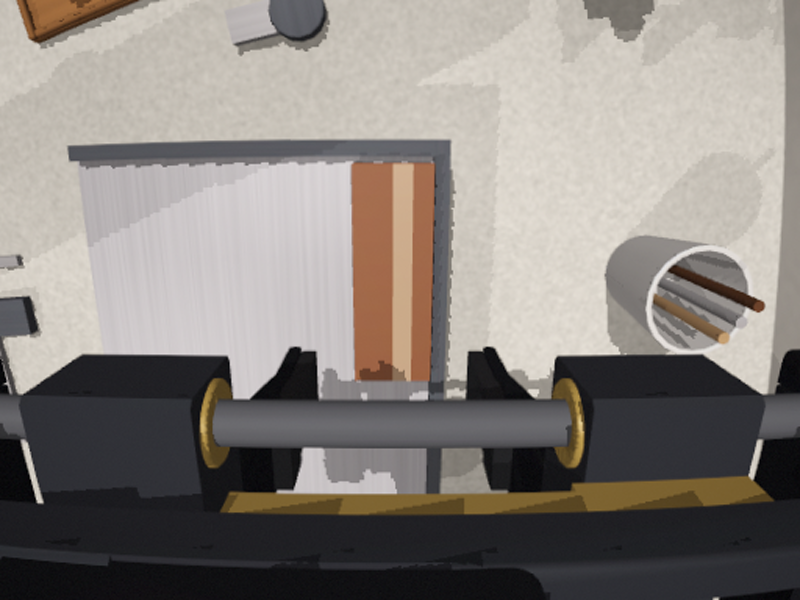

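The slab is home visually: rect centre (642.3, 94.0) mm, yaw -6.97°. I'll nudge it flush with closed fingers.

Call:
arm_command(
  series="0 -25 0 0 255;0 -25 0 0 255;0 0 40 0 255;0 0 40 0 255;0 0 40 0 255;0 0 30 0 255;0 0 15 0 255;0 0 0 0 255;0 0 0 0 255;0 2 0 0 255;0 2 0 0 255;0 2 0 0 255;0 0 0 0 255",
)

```text
time_s: 31.25
tool_pos: [0.6007, 0.101, 0.0595]
tool_rot: [179.8, -0.0, 83.0]
force: [0.3, 1.2, 0.2]
grip_width: 0.0002
grasp_force: 0.0
```

Call:
arm_command(
  series="0 0 3 0 255;0 1 0 0 255;0 1 0 0 255;0 1 0 0 255;0 0 0 0 255",
)

```text
time_s: 31.67
tool_pos: [0.6023, 0.1006, 0.055]
tool_rot: [180.0, 0.0, 83.0]
force: [0.3, 0.1, -0.5]
grip_width: 0.0004
grasp_force: 0.0
```

Call:
arm_command(
  series="0 1 0 0 255;0 1 0 0 255;0 1 0 0 255;0 1 0 0 255;0 0 0 0 255",
)

```text
time_s: 32.08
tool_pos: [0.6064, 0.1001, 0.055]
tool_rot: [180.0, 0.0, 83.0]
force: [0.2, 0.2, -0.3]
grip_width: 0.0001
grasp_force: 0.0
```

Call:
arm_command(
  series="0 1 0 0 255;0 1 0 0 255;0 1 0 0 255;0 0 0 0 255;0 0 0 0 255",
)

```text
time_s: 32.5
tool_pos: [0.6085, 0.0999, 0.0549]
tool_rot: [-179.9, 0.0, 83.0]
force: [-4.0, 0.2, 1.4]
grip_width: 0.0003
grasp_force: 1.3
```

Call:
arm_command(
  series="0 0.7 0 0 255;0 0.7 0 0 255;0 0 0 0 255;0 0 0 0 255",
)

```text
time_s: 32.83
tool_pos: [0.6085, 0.0999, 0.0548]
tool_rot: [-179.8, 0.1, 83.1]
force: [-7.7, 0.3, 4.6]
grip_width: 0.0002
grasp_force: 3.4
```

Call:
arm_command(
  series="0 -10 0 0 255;0 0 -30 0 255;0 0 -30 0 255;-30 15 0 0 255;-30 15 0 0 255;-30 15 0 0 255;0 0 0 0 255;0 0 30 0 255;0 0 20 0 255;0 0 9 0 255;0 0 0 0 255;0 0 0 0 255",
)

```text
time_s: 33.83
tool_pos: [0.6344, 0.0064, 0.0563]
tool_rot: [180.0, -0.0, 83.1]
force: [0.3, 0.4, 0.1]
grip_width: 0.0006
grasp_force: 0.0
```

```bash
cat >> h.py <<'E'
C=np.array([.6755,.1605]); FY=-7.0
def fix(p):
    a=np.radians(FY); d=np.array(p[:2])-C; return np.array([110+1000*(d[0]*np.cos(a)+d[1]*np.sin(a)),140+1000*(-d[0]*np.sin(a)+d[1]*np.cos(a))]).round(1)
def unfix(x,y):
    a=np.radians(FY); x=(x-110)/1000;y=(y-140)/1000; return C+np.array([x*np.cos(a)-y*np.sin(a),x*np.sin(a)+y*np.cos(a)])
E
python3 - <<'E'
from h import *
o=telemetry.get_obs(); print(o["tool_pos"],fix(o["tool_pos"]),o["force"],o["qpos"].round(1))
E
```

```text
[0.63438053 0.00643556 0.05625434] [ 88.  -17.9] [0.3453584  0.38665342 0.0989134 ] [ 33.2  31.9 -47.2  94.5  25.3  64.9 -27.7]
```

Call:
arm_command(
  series="2 0 0 0 255;2 0 0 0 255;1 0 0 0 255;1 0 0 0 255;1 0 0 0 255;1 0 0 0 255;0 0 0 0 255;0 0 0 0 255",
)

```text
time_s: 34.5
tool_pos: [0.6356, 0.0128, 0.0563]
tool_rot: [180.0, 0.1, 83.0]
force: [-0.4, -4.1, 2.2]
grip_width: 0.0004
grasp_force: 1.8
```

Call:
arm_command(
  series="0.7 0 0 0 255;0.7 0 0 0 255;0 0 0 0 255;0 0 0 0 255",
)

```text
time_s: 34.83
tool_pos: [0.6357, 0.015, 0.0562]
tool_rot: [180.0, 0.0, 83.0]
force: [-0.3, -5.5, 4.4]
grip_width: 0.0005
grasp_force: 2.3
```

Call:
arm_command(
  series="0.7 0 0 0 255;0.7 0 0 0 255;0 0 0 0 255;0 0 0 0 255",
)

```text
time_s: 35.17
tool_pos: [0.6357, 0.0166, 0.0561]
tool_rot: [180.0, 0.0, 83.0]
force: [-1.3, -4.4, 3.8]
grip_width: 0.0004
grasp_force: 2.5
```

Call:
arm_command(
  series="0.7 0 0 0 255;0.7 0 0 0 255;0 0 0 0 255;0 0 0 0 255",
)

```text
time_s: 35.5
tool_pos: [0.6357, 0.0166, 0.056]
tool_rot: [-180.0, 0.1, 83.0]
force: [-1.1, -7.2, 5.0]
grip_width: 0.0003
grasp_force: 3.5
```

Call:
arm_command(
  series="-8 0 0 0 255;0 0 -40 0 255;0 0 -40 0 255;0 0 -40 0 255;0 0 -40 0 255;31.8 -15.7 -8 0 60;31.8 -15.7 -8 0 60;31.8 -15.7 -8 0 60;31.8 -15.7 -8 0 60;31.8 -15.7 -8 0 60;31.8 -15.7 -8 0 60;31.8 -15.7 -8 0 60;31.8 -15.7 -8 0 60;31.8 -15.7 -8 0 60;0 0 0 -0.1208 60;0 0 0 -0.1208 60;0 0 0 -0.1208 60;0 0 0 -0.1208 60;0 0 0 -0.1208 60;0 0 0 -0.1208 60",
)

```text
time_s: 37.17
tool_pos: [0.5276, 0.3134, 0.2873]
tool_rot: [-180.0, -0.2, 125.1]
force: [-0.2, 0.8, 0.1]
grip_width: 0.066
grasp_force: 0.0
```

Call:
arm_command(
  series="0 0 0 -0.1208 60;0 0 0 -0.1208 60;0 0 0 -0.1208 60;0 0 0 -0.1208 60;0 0 0 -0.1208 60;0 0 0 -0.1208 60;0 0 0 -0.1208 60;0 0 0 0 60;0 0 0 0 60;0 0 0 0 60",
)

```text
time_s: 38.0
tool_pos: [0.5285, 0.3122, 0.2877]
tool_rot: [180.0, -0.1, 172.9]
force: [0.9, 0.2, 0.3]
grip_width: 0.0663
grasp_force: 0.0
```

Run:
```python
from h import *
im,o=snap("wrist","w14"); print(o["tool_pos"],o["tool_rot"],o["qpos"].round(1))
slabrect(im,o)
cv2.imwrite("pics/w14b.png",cv2.resize(im,(800,600),interpolation=cv2.INTER_CUBIC))
```

```text
[0.52853961 0.31223919 0.28770293] [ 1.79958833e+02 -6.69713497e-02  1.72918163e+02] [ 19.4  29.4 -74.6  81.   28.1  90.5  30.1]
rect [622.  151.7] [32.5 11.2] 83.79
rect [601.6 349.1] [35.  50.3] 14.16
rect [452.6 339.2] [95.  86.3] 9.43
```

View pics/w14b.png

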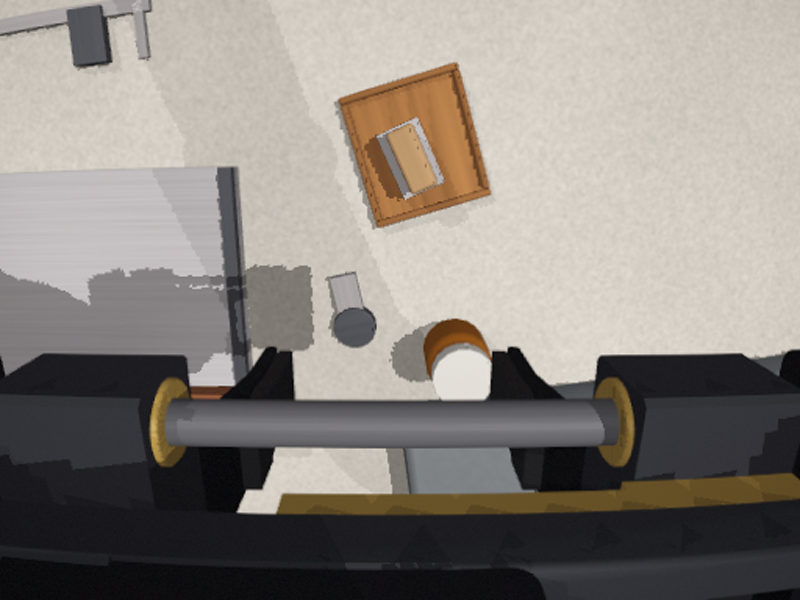

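The block's ridge top has corners near (388,128), (415,120), (441,183) and (413,194). The rest's rim corners are (339,101), (457,64), (490,192) and (377,227). The loupe at (350,310) and jar at (460,365) are out of the way.

Run:
```python
from h import *
im,o=load("w14"); k=1.5625
for pts,z in (([(388,128),(415,120),(441,183),(413,194)],.05),([(339,101),(457,64),(490,192),(377,227)],.012)):
    w=world("wrist",np.array(pts)/k,z,o)[:,:2]; e=np.diff(np.r_[w,w[:1]],axis=0)
    print(w.mean(0).round(4),(np.linalg.norm(e,axis=1)*1000).round(1),np.degrees(np.arctan2(e[:,1],e[:,0])).round(1))
go(.45,.338,.15,150)
cv2.imwrite("pics/w14c.png",cv2.resize(im[30:160,190:340],(800,693)[:2],interpolation=cv2.INTER_CUBIC)[:600])
```

```text
[0.4597 0.3384] [20.7 50.1 22.7 52. ] [  99.1   16.6  -75.6 -165.7]
[0.4527 0.3422] [ 98.3 105.3  98.7 106.1] [  99.8    9.5  -79.7 -170.7]
turn 0.400 shift 81.2 -16.9 137.8 now [0.5287 0.312  0.2878] [180.   -0.  172.9]
```

View pics/w14c.png

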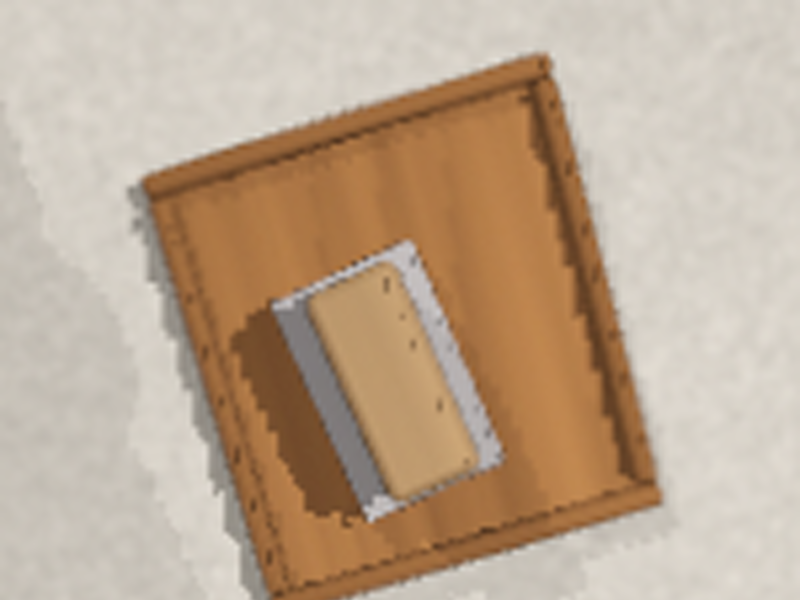

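Run:
```python
from h import *
im,o=load("w14")
for pts,z in (([(275,303),(410,243),(503,458),(368,520)],.02),([(310,300),(395,262),(480,465),(398,502)],.05),([(145,185),(548,55),(660,497),(272,597)],.012)):
    p=np.array(pts,float)/(800/150)-.4; p+= [190,30]
    w=world("wrist",p,z,o)[:,:2]; e=np.diff(np.r_[w,w[:1]],axis=0)
    print(w.mean(0).round(4),(np.linalg.norm(e,axis=1)*1000).round(1),np.degrees(np.arctan2(e[:,1],e[:,0])).round(1))
go(.4597,.338,.12,197)
```

```text
[0.4608 0.3363] [34.2 54.2 35.2 54.9] [ 106.3   17.6  -72.4 -163.5]
[0.4609 0.3367] [20.1 47.4 19.8 47.7] [ 106.5   16.8  -72.8 -162.9]
[0.4509 0.342 ] [ 98.5 106.3  97.9 101.5] [ 100.3    9.3  -82.5 -170.3]
turn -0.420 shift 58.4 45.0 167.8 now [0.5287 0.312  0.2878] [180.   -0.  172.9]
```

Call:
arm_command(
  series="0 0 0 -0.105 90;0 0 0 -0.105 90;0 0 0 -0.105 90;0 0 0 -0.105 90;14.4 10.8 20 0 90;14.4 10.8 20 0 90;14.4 10.8 20 0 90;14.4 10.8 20 0 90;0 0 30 0 90;0 0 30 0 90;0 0 28 0 90;0 0 0 0 90;0 0 0 0 90;0 0 0 0 90",
)

```text
time_s: 39.22
tool_pos: [0.462, 0.3369, 0.1217]
tool_rot: [179.9, 0.1, -163.0]
force: [0.0, -0.3, 0.9]
grip_width: 0.0565
grasp_force: 0.0
```

Run:
```python
from h import *
im,o=snap("wrist","w15"); print(o["qpos"].round(1))
go(.461,.3365,.026,197)
cv2.imwrite("pics/w15b.png",im)
```

```text
[ 18.   30.9 -72.4 100.   30.9  72.3  45.1]
turn -6.282 shift 1.4 -0.2 96.1 now [0.4623 0.3371 0.1221] [ 1.799e+02  1.000e-01 -1.630e+02]
```

View pics/w15b.png

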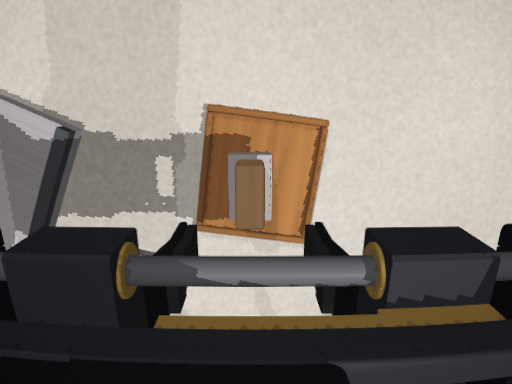

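The block's edges are parallel to the fingers and it is centred at column 250. Descending to grip.

Call:
arm_command(
  series="1.4 0 30 0 90;0 0 30 0 90;0 0 25 0 90;0 0 11 0 90;0 0 0 0 90;0 0 0 0 90;0 0 0 0 255;0 0 0 0 255;0 0 0 0 255;0 0 0 0 255;0 0 0 0 255;0 0 0 0 255;0 0 0 0 255",
  squeeze=50,
)

```text
time_s: 40.35
tool_pos: [0.4602, 0.3356, 0.0242]
tool_rot: [180.0, 0.0, -162.9]
force: [0.0, 0.5, 1.1]
grip_width: 0.022
grasp_force: 50.0
```

Call:
arm_command(
  series="0 0 -20 0 255;0 0 -40 0 255;0 0 -40 0 255;0 0 0 0.105 255;0 0 0 0.105 255;0 0 0 0.105 255;0 0 0 0.105 255;-21 -27.5 0 0 255;-21 -27.5 0 0 255;-21 -27.5 0 0 255;-21 -27.5 0 0 255;-21 -27.5 0 0 255;-21 -27.5 0 0 255;-21 -27.5 0 0 255;-21 -27.5 0 0 255;-21 -27.5 0 0 255;-21 -27.5 0 0 255;0 0 0 0 255;0 0 0 0 255;0 0 0 0 255",
)

```text
time_s: 42.02
tool_pos: [0.6342, 0.0372, 0.1229]
tool_rot: [180.0, -0.1, 173.0]
force: [-0.6, 1.2, -4.0]
grip_width: 0.0216
grasp_force: 50.0
```

Run:
```python
from h import *
im,o=snap("wrist","w16"); print(o["qpos"].round(1),o["force"],o["grip_width"],fix(o["tool_pos"]))
go(*unfix(85,12),.09,173)
slabrect(im,o)
cv2.imwrite("pics/w16b.png",cv2.resize(im,(800,600),interpolation=cv2.INTER_CUBIC))
```

```text
[ 39.6  34.2 -62.2  90.6  31.   74.3  55.8] [-0.62014241  1.2084988  -4.03811656] 0.021627006886512787 [84.  12.6]
turn 0.002 shift -1.3 -1.6 33.3 now [0.634  0.0383 0.1233] [ 1.800e+02 -1.000e-01  1.731e+02]
rect [701.5  69.8] [1.5 1.8] 85.93
rect [705.   28.6] [32.4 19.2] 82.95
rect [645.1  92.9] [147.9  62.8] 83.1
```

View pics/w16b.png

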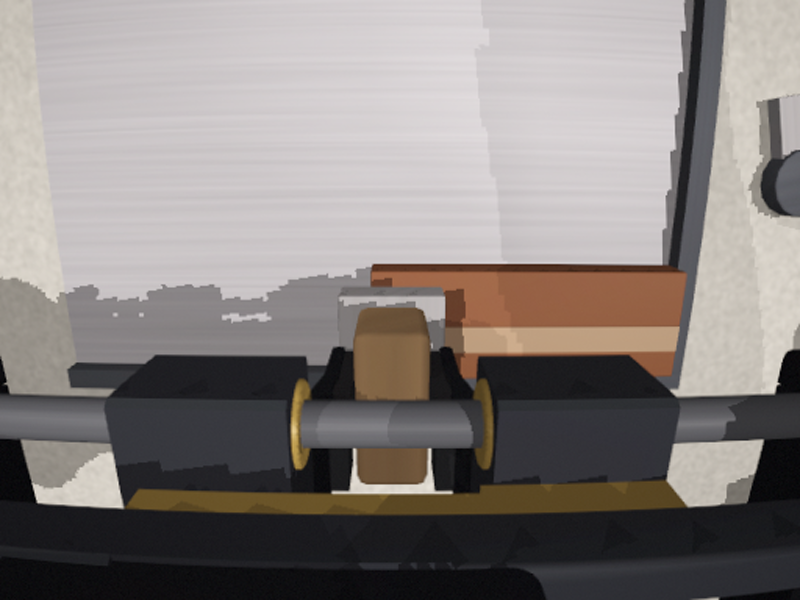

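The block is held over the slab's free end. The near sole edge is at row 290 (columns 338–445), the slab spans columns 372–685, and its right end meets the end stop. I'll check the block's offset in the grip.

Run:
```python
from h import *
im,o=load("w16"); k=1.5625
z=o["tool_pos"][2]-.0182+.014
w=world("wrist",np.array([(338,290),(445,290)])/k,z,o)[:,:2]; print("sole near corners",[fix(p) for p in w],"tool",fix(o["tool_pos"]))
w=world("wrist",np.array([(372,267),(685,271)])/k,.068,o)[:,:2]; print("slab near corners",[fix(p) for p in w])
w=world("wrist",np.array([(372,308)])/k,z+.030,o)[:,:2]; print("ridge near",[fix(p) for p in w])
```

```text
sole near corners [array([55.2, -5.2]), array([55.2, 30.3])] tool [84.  12.6]
slab near corners [array([58.1,  4.3]), array([ 59.4, 142.4])]
ridge near [array([52.5,  7.1])]
```

Call:
arm_command(
  series="-1 0 15 0 255;0 0 12 0 255;0 0 6 0 255;0 0 0 0 255;0 0 0 0 255;0 0 0 0 255",
)

```text
time_s: 42.57
tool_pos: [0.6363, 0.0372, 0.0912]
tool_rot: [180.0, 0.0, 173.0]
force: [-0.1, 0.8, -3.5]
grip_width: 0.0215
grasp_force: 50.0
```

Call:
arm_command(
  series="0 0 4 0 255;0 0 3 0 255;0 0 3 0 255;0 0 2.5 0 255;0 0 0 0 255;0 0 0 0 255",
)

```text
time_s: 43.07
tool_pos: [0.637, 0.0371, 0.0801]
tool_rot: [180.0, 0.1, 173.0]
force: [-1.5, -0.1, 6.3]
grip_width: 0.0217
grasp_force: 50.0
```

Call:
arm_command(
  series="0 0 1.8 0 255;0 0 0 0 255;0 2 0 0 255;0 4 0 0 255;0 4 0 0 255;0 4 0 0 255;0 4 0 0 255;0 4 0 0 255;0 4 0 0 255",
)

```text
time_s: 43.82
tool_pos: [0.6412, 0.0588, 0.0785]
tool_rot: [-179.7, 0.2, 172.8]
force: [-1.3, -7.6, 8.2]
grip_width: 0.0216
grasp_force: 50.0
```

Call:
arm_command(
  series="0.6 4 0 0 255;0.6 4 0 0 255;0.6 4 0 0 255;0.6 4 0 0 255;0.6 4 0 0 255;0.6 4 0 0 255;0.3 4 0 0 255;0.3 4 0 0 255;0.3 4 0 0 255;0.3 4 0 0 255",
)

```text
time_s: 44.65
tool_pos: [0.6417, 0.0993, 0.0786]
tool_rot: [-179.7, 0.3, 172.8]
force: [0.1, -6.2, 7.7]
grip_width: 0.0219
grasp_force: 50.0
```

Run:
```python
from h import *
o=telemetry.get_obs(); print(o["tool_pos"],fix(o["tool_pos"]),o["tool_rot"],o["force"])
go(*unfix(85.5,128),.0782,173)
```

```text
[0.64171507 0.09929971 0.07859894] [83.9 75.1] [-179.72680274    0.25090216  172.83639431] [ 0.06394327 -6.22363173  7.71390932]
turn -0.003 shift -1.6 52.9 0.4 now [0.6417 0.0993 0.0786] [-179.7    0.3  172.8]
```

Call:
arm_command(
  series="-0.3 4 0 0 255;-0.3 4 0 0 255;-0.3 4 0 0 255;-0.2 4 0 0 255;0 4 0 0 255;0 4 0 0 255;0 4 0 0 255;0 4 0 0 255;0 4 0 0 255;0 4 0 0 255;0 4 0 0 255;0 4 0 0 255;0 4 0 0 255;0 2 0 0 255;0 0 0 0 255",
)

```text
time_s: 45.9
tool_pos: [0.6492, 0.1539, 0.0787]
tool_rot: [-179.8, 0.2, 172.9]
force: [-0.1, -5.2, 7.9]
grip_width: 0.0214
grasp_force: 50.0
```

Run:
```python
from h import *
o=telemetry.get_obs(); print(o["tool_pos"],fix(o["tool_pos"]),o["tool_rot"],o["force"])
```

```text
[0.64918068 0.15394622 0.07866299] [ 84.7 130.3] [-179.80224753    0.23517793  172.89539977] [-0.05929983 -5.23716394  7.87354228]
```

The stroke is complete. I'll repeat it once, better centred, because the first part ran about 3 mm to the side.

Call:
arm_command(
  series="0 0 -10 0 255;0 0 -15 0 255;0 -20 0 0 255;0 -25 0 0 255;0 -25 0 0 255;0 -25 0 0 255;0 -20 0 0 255;0 0 0 0 255;0 0 0 0 255;0 0 0 0 255",
)

```text
time_s: 46.73
tool_pos: [0.6328, 0.0435, 0.1022]
tool_rot: [179.9, -0.0, 173.1]
force: [-0.3, 0.5, -4.3]
grip_width: 0.0222
grasp_force: 50.0
```

Run:
```python
from h import *
im,o=snap("wrist","w17"); print(o["tool_pos"],fix(o["tool_pos"]),o["tool_rot"],o["force"])
k=1.5625
slabrect(im,o)
go(*unfix(84.5,11),.0782,173)
```

```text
[0.63282845 0.0435452  0.10221881] [81.9 18.7] [ 1.79919003e+02 -7.07428187e-03  1.73056710e+02] [-0.28190867  0.49417559 -4.32749543]
rect [721.8  95.6] [15.4  2.6] 81.54
rect [696.5  36. ] [29.8 29.9] 83.02
rect [639.4  97.4] [139.9  51.3] 82.86
turn 0.002 shift -2.7 -8.4 24.0 now [0.6328 0.0442 0.1022] [179.9  -0.  173.1]
```

Call:
arm_command(
  series="-1.5 -8 5 0 255;0 0 8 0 255;0 0 4 0 255;0 0 4 0 255;0 0 4 0 255;0 0 0 0 255;0 0 0 0 255",
)

```text
time_s: 47.37
tool_pos: [0.6338, 0.0334, 0.0779]
tool_rot: [-179.9, 0.0, 173.0]
force: [-3.0, -3.9, 8.1]
grip_width: 0.0217
grasp_force: 50.0
```

Run:
```python
from h import *
o=telemetry.get_obs(); print(o["tool_pos"],fix(o["tool_pos"]),o["tool_rot"],o["force"])
```

```text
[0.63383827 0.03339886 0.07788468] [84.1  8.8] [-1.79885424e+02  1.66025829e-02  1.72986505e+02] [-2.98307072 -3.94332386  8.12717024]
```

Call:
arm_command(
  series="0.1 3 0 0 255;0.1 4 0 0 255;0.1 4 0 0 255;0.1 4 0 0 255;0.1 4 0 0 255;0 4 0 0 255;0 4 0 0 255;0 4 0 0 255;0 4 0 0 255;0 4 0 0 255;0 4 0 0 255;0 4 0 0 255;0 4 0 0 255",
)

```text
time_s: 48.45
tool_pos: [0.641, 0.0818, 0.0783]
tool_rot: [-179.7, 0.2, 172.9]
force: [-0.8, -6.0, 7.4]
grip_width: 0.0213
grasp_force: 50.0
```

Run:
```python
from h import *
o=telemetry.get_obs(); print(o["tool_pos"],fix(o["tool_pos"]),o["tool_rot"],o["force"])
```

```text
[0.64098707 0.08182228 0.0782796 ] [85.3 57.7] [-1.79738269e+02  1.75466076e-01  1.72881712e+02] [-0.83288999 -5.98413108  7.35972486]
```

Call:
arm_command(
  series="0 4 0 0 255;0 4 0 0 255;0 4 0 0 255;0 4 0 0 255;0 4 0 0 255;0 4 0 0 255;0 4 0 0 255;0 4 0 0 255;0 4 0 0 255;0 4 0 0 255;0 4 0 0 255;0 4 0 0 255;0 4 0 0 255;0 4 0 0 255;0 4 0 0 255;0 4 0 0 255;0 4 0 0 255;0 3 0 0 255;0 0 0 0 255",
)

```text
time_s: 50.03
tool_pos: [0.6497, 0.1536, 0.0784]
tool_rot: [-179.8, 0.2, 172.9]
force: [-0.7, -5.1, 7.3]
grip_width: 0.0215
grasp_force: 50.0
```

Run:
```python
from h import *
o=telemetry.get_obs(); print(o["tool_pos"],fix(o["tool_pos"]),o["tool_rot"],o["force"])
```

```text
[0.64968846 0.15356132 0.07840549] [ 85.2 130. ] [-179.8232125     0.19452595  172.94091546] [-0.65549052 -5.1330491   7.26186826]
```

Call:
arm_command(
  series="0 0 -10 0 255;0 0 -15 0 255;0 0 -20 0 255;0 0 0 0 255;0 0 0 0 255",
)

```text
time_s: 50.45
tool_pos: [0.6482, 0.1566, 0.1229]
tool_rot: [179.9, 0.1, 173.1]
force: [-0.2, 0.3, -4.3]
grip_width: 0.0212
grasp_force: 50.0
```

Run:
```python
from h import *
im,o=load("w15")
w=world("wrist",[(208,104.5),(328,121.5),(303.5,242.5),(197,231)],.012,o)[:,:2]; e=np.diff(np.r_[w,w[:1]],axis=0)
print(w.mean(0).round(4),(np.linalg.norm(e,axis=1)*1000).round(1),np.degrees(np.arctan2(e[:,1],e[:,0])).round(1))
o=telemetry.get_obs(); print(o["qpos"].round(1))
go(.452,.342,.124,189.5)
```

```text
[0.4521 0.3416] [ 97.4 107.   94.8 108.8] [  99.3    8.7  -79.7 -169.9]
[ 26.   37.3 -60.5  86.   33.   75.8  45.6]
turn -0.287 shift 162.9 215.3 -1.1 now [0.6482 0.1566 0.1229] [1.799e+02 1.000e-01 1.731e+02]
```

Call:
arm_command(
  series="27.2 20 -5 0 255;27.2 20 -5 0 255;27.2 20 -5 0 255;27.2 20 -5 0 255;27.2 20 0 0 255;27.2 20 0 0 255;27.2 20 0 0 255;27.2 20 0 0 255;0 0 0 -0.0955 255;0 0 0 -0.0955 255;0 0 0 -0.0955 255;0 0 0 0 255;0 0 0 0 255;0 0 0 0 255",
)

```text
time_s: 51.62
tool_pos: [0.4511, 0.3402, 0.141]
tool_rot: [-180.0, -0.1, -170.7]
force: [0.2, -0.1, -3.9]
grip_width: 0.0219
grasp_force: 50.0
```

Run:
```python
from h import *
im,o=snap("wrist","w18"); print(o["qpos"].round(1),o["grip_width"],o["grasp_force"])
go(.452,.342,.0252,-170.5)
```

```text
[ 17.9  27.9 -72.2  99.6  27.7  73.2  38.6] 0.021888230431229644 49.991830168291926
turn -0.003 shift -1.1 1.6 116.0 now [0.4512 0.3403 0.1412] [-180.    -0.  -170.7]
```

Call:
arm_command(
  series="-1 1.6 30 0 255;0 0 30 0 255;0 0 30 0 255;0 0 15 0 255;0 0 7 0 255;0 0 3 0 255;0 0 0 0 255;0 0 0 0 255",
)

```text
time_s: 52.33
tool_pos: [0.453, 0.3433, 0.0282]
tool_rot: [179.9, 0.1, -170.6]
force: [-0.1, 0.6, -3.8]
grip_width: 0.0219
grasp_force: 50.0
```

Call:
arm_command(
  series="0.5 -0.5 1.5 0 255;0 0 1.5 0 255;0 0 1 0 255;0 0 0 0 255;0 0 0 0 255",
)

```text
time_s: 52.75
tool_pos: [0.4524, 0.3421, 0.0242]
tool_rot: [-180.0, 0.1, -170.6]
force: [-1.1, -3.0, 6.4]
grip_width: 0.0217
grasp_force: 50.0
```

On the floor of the rest. Release and look.

Call:
arm_command(
  series="0 0 0 0 200;0 0 0 0 130;0 0 0 0 90;0 0 0 0 90;0 0 -10 0 90;0 0 -30 0 90;0 0 -40 0 90;0 0 -40 0 90;0 0 -40 0 90;30 0 -20 0 90;30 0 -20 0 90;0 0 0 0 90;0 0 0 0 90",
)

```text
time_s: 53.83
tool_pos: [0.3919, 0.3329, 0.2254]
tool_rot: [-179.7, 0.5, -170.5]
force: [0.5, 0.1, -1.0]
grip_width: 0.0561
grasp_force: 0.0
```

Run:
```python
from h import *
im,o=snap("wrist","w19"); print(o["tool_pos"],o["qpos"].round(1))
s=cv2.imread("pics/w19.png")
sc=cams.read_camera("scene"); si=cams.read_camera("side"); cv2.imwrite("pics/scene1.png",sc)
a=cv2.resize(s[0:230,130:430],(522,400),interpolation=cv2.INTER_CUBIC)
b=cv2.resize(sc[90:350,130:400],(278,268)); b=cv2.copyMakeBorder(b,0,132,0,0,cv2.BORDER_CONSTANT)
cv2.imwrite("pics/f1.png",np.hstack([a,b]))
```

```text
[0.39189115 0.3328896  0.22539331] [ 27.4  11.7 -77.7 100.3  12.2  77.3  46.7]
```

View pics/f1.png

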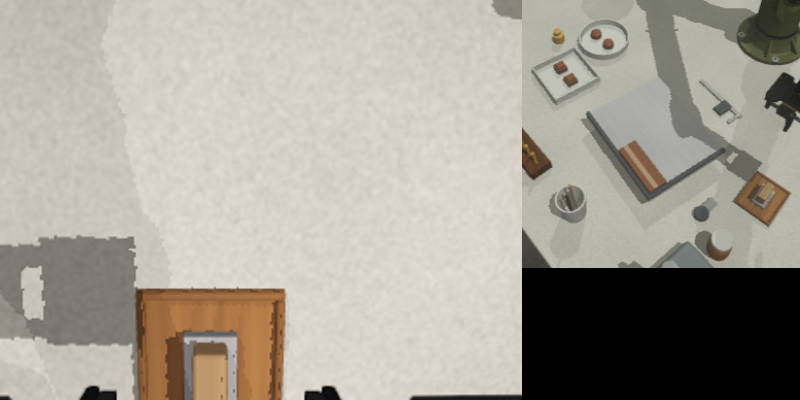

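The block sits upright and centred in the rest (sole columns 184–238, rest 137–285). The stones are in the dish and tray, and the slab looks to be in the corner. One last check of the slab.

Call:
arm_command(
  series="-30 0 -5 0 90;-13 -25 -5 0 90;-13 -28 -5 0 90;-13 -28 -5 0 90;-13 -28 -5 0 90;-13 -28 -5 0 90;-13 -28 -5 0 90;-13 -28 -5 0 90;-13 -28 -5 0 90;-20 0 0 0.1 90;-20 0 0 0.1 90;-20 0 0 0.09 90;-20 0 0 0 90;0 0 0 0 90;0 0 0 0 90;0 0 0 0 90",
)

```text
time_s: 55.32
tool_pos: [0.6398, 0.1376, 0.2655]
tool_rot: [179.9, -0.3, 172.9]
force: [0.3, 0.5, 0.3]
grip_width: 0.0563
grasp_force: 0.0
```

Run:
```python
from h import *
im,o=snap("wrist","w20"); print(o["tool_pos"],o["tool_rot"],o["qpos"].round(1))
slabrect(im,o)
cv2.imwrite("pics/f2.png",cv2.resize(im,(800,600),interpolation=cv2.INTER_CUBIC))
```

```text
[0.6398084  0.1376487  0.26549227] [179.94767462  -0.26152672 172.86982638] [ 27.3  29.5 -61.   76.9  25.4  88.2  51.7]
rect [620.4 324. ] [42.9 50.5] 71.35
rect [504.3 317.2] [94.4 39.7] 86.44
rect [640.7  97.7] [139.2  50.8] 82.87
```

View pics/f2.png

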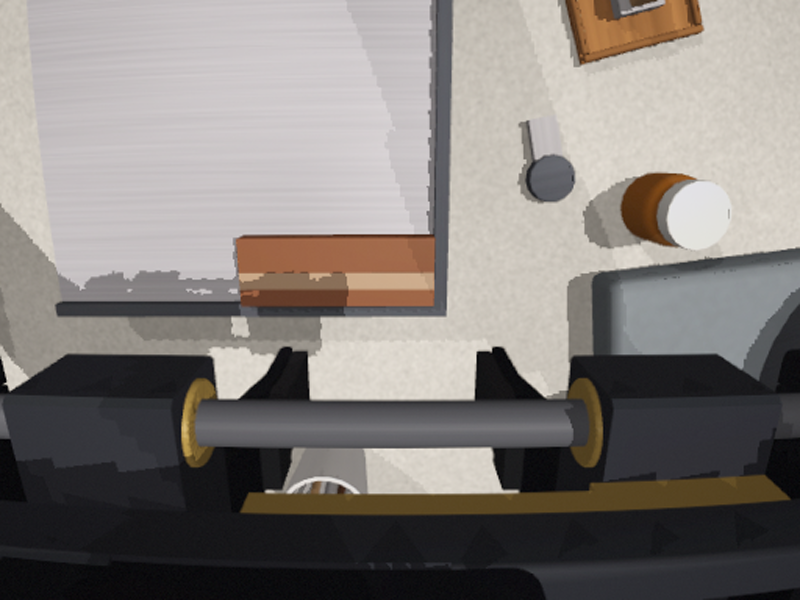

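The slab (columns 236–436, rows 236–307) is flush on both fences, and the bed is clear. The loupe at (545,165) and jar at (680,210) have not moved. Handing in.

```bash
python3 -c "
from cell import env
print(env.sign_off())"
```

```text
the job is handed in; nothing more can be done
None
```

The job is done and handed in: the four stones present are sorted, the slab is home in the corner, its whole top was stroked at about half depth (twice, as the first pass started slightly off-centre), and the block is back upright in the middle of its rest.

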